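# Focus the star projector and lock it

## Robot

A 6-joint arm with a two-finger parallel gripper is mounted at the origin on the work surface. World frame = base frame: x ahead of the robot, y to its left, z up, the work surface at z = 0. Lengths are in m, angles in degrees, forces in N, time in s.
With the tool pointing down it reaches from about 0.3 to 0.875 m from the base axis. Payload 4.2 kg.
Tool frame: the origin (TCP) lies midway between the tips of the shut fingers; the grasp point (between the pads) lies env.tcp_to_grasp behind it (env.tcp_to_grasp is the distance from the TCP to the grasp point, in m); z points along the fingers, y is the line along which they close (so a half turn about z gives the same grasp; the last joint's range is limited). The gripper opens to 85 mm and grips with 20 to 120 N. Pads are 22 mm wide; open, the fingers measure 114 mm over their backs; the gripper's body (76 mm by 85 mm) begins 54 mm behind the grasp point. The pads swing forward as they close: fully open they stand 13 mm farther back than shut.
Start: joints at [68.125, 18.312, 89.639, -0, 72.044, -1.146], TCP at [0.204, 0.538, 0.231] pointing down, gripper open.
Joint ranges: [-177.97, 177.97], [-48.28, 115.42], [12.27, 149.76], [-77.06, 257.06], [2.81, 150.46], [-146.56, 146.56]. Speed limits (degrees/s): [147.25, 147.25, 180, 180, 180, 180].

## Interface

Orientations are given as [roll, pitch, yaw] about the fixed x, y, z axes, in that order (R = Rz(yaw) Ry(pitch) Rx(roll)).
In Python, from cell import monitor, vision, ticket, env gives the robot as it stands. The module is installed in compiled form; this text tells all that it offers.
- The arm moves only by the tool carry_out, never from a script. Its argument "deltas" is a list of rows, each a list of 7 numbers: the opening, from 0 (shut) to 1 (fully open), then the shift along the tool's x, y, z in cm, then the turn, a rotation vector about the tool's x, y, z in rad. In form: [[fingers, x, y, z, rx, ry, rz], ...]. A call has 1 to 10 rows; each row is the pose to reach, as a shift and turn from the pose commanded when the call began, along the tool's axes at that moment; what a row does not reach only later rows make up. A row lasts 1/10 s, in which the tool goes at most 50 mm and 8.59 degrees, less where a joint would pass 70% of its speed; a pose out of reach is approached as far as the arm can. A call with a gripper value outside its range is refused whole. The fingers move at their own pace and stop on an object; the grip force is fixed at half the most. Time passes only in rows, so rows that repeat a pose let the fingers close. It gives the time, the measured TCP pose, the force, the opening and the grip force at its end, in the units of the state.
- monitor.read_state(): the state, without advancing time (a new reading comes with each control period).
- vision.capture(name): name is "side" or "top"; returns a dict with "img" (400x640x3 uint8, red, green, blue), "depth" (400x640 float32, m along the optical axis (not along the pixel's ray), 0 where there is no reading), "vfov" (degrees; the focal length in pixels is half the picture's height over the tangent of half this angle, whatever the lens; pixels are square), "cx", "cy" (the principal point, pixels), "R" (3x3) and "t" (3): a world point X has camera coordinates R X + t. Camera axes: x right, y down, z forward; pixel columns grow to the right and rows downward; lengths in m; the calibration is good to about 2 mm. A picture is of the moment at which its call begins.
- ticket.finish_job(): hands the job in; it is judged then, once.
Trained networks look in a picture, given as the dict that the camera call returned (one of the last four; its "shot" number tells which), for a name from the list of things; names that differ only in an ending like _2 or _b are one class to them, and where a whole thing is asked for, a point or a joint stands for the part that bears it (a point fixed in the world has none). Each returns a list of dicts, best first, with "confidence" (0 to 1); they miss things now and then, are a little off and sometimes report something else, mostly with a low value. They report only what shows in the picture. A call takes as long as a camera call.
- vision.recognise(picture, label): "bbox" ([left, top, width, height] in pixels, round what is visible of it).
- vision.landmark_of(picture, label): "at" ([column, row] in pixels: a listed point, or the origin of a listed thing).
The state is a dict: "clock": time; "joints": joint angles; "joint_velocities": joint speeds; "joint_torque": joint torques, N m; "tcp_pos": TCP position; "tool_rot": TCP orientation; "contact_force": force on the tool from outside, world axes, zero at the start; "ft_torque": the same for the moment, N m; "opening": finger opening in m; "grip_force": force on a finger pad.
Only numpy, scipy, OpenCV 4.12 (cv2) and the standard library are available. Lean on these libraries where they do the work, as an engineer would, in place of code of your own. Each camera call takes 0.05 s, during which the arm holds its last target. There are 200 camera calls.

## Task

Bring the ceiling star projector on the dresser into focus: turn its focus ring by the long tab until the tab lines up with the raised mark on the lens barrel, and let go of it there. Then lock it: gently press the lever at the side of the projector down until you feel it catch, so that it stays down by itself, without leaning on it hard, and leave the ring lined up and the things around undisturbed.

Things in the scene. Friction and masses are not known exactly. Their poses are not given: they have to be found in the camera images.
- projector: White plastic star projector, fixed to the dresser: an upright drum 124 mm across and 94 mm high, with a low box foot (78 mm wide, 36 mm high) reaching to 205 mm from the axis along -y. Origin: centre of the drum's underside, on the dresser top; z up along the drum's axis; the lock lever lies above the foot, on the -y side.
- focus_ring: Grey knurled ring on top of the drum, 116 mm across, 14 mm high (94 to 108 mm over the dresser), turning stiffly about the drum's axis; it stays where it is left. Its one tab (see tab_end) sticks out level. Origin: on the axis, 94 mm up; +x along the tab, z up. Turns from 63 deg clockwise (from above) to 114 deg counterclockwise of the projector's +y.
- tab_end (a point): Outer end of the tab, middle of its width, at its top face: 95 mm from the axis, 108 mm up. The tab is a level bar 12 mm wide, 14 mm high, 58 to 95 mm from the axis, with a thin raised white line along its top and free air below it. 3 to 7 N on it turns the ring. It starts counterclockwise (from above) of the mark.
- lens_barrel: Black lens barrel inside the ring, 76 mm across, top 113 mm up, glass dome (to 126 mm) in the middle; it does not turn. A white raised rib on it (5 mm wide, 21 to 38 mm from the axis) is the index mark. Origin on the axis, 94 mm up; +x along the mark. In focus the ring's +x and the barrel's +x point the same way: tab and rib form one straight line seen from above.
- mark (a point): Outer end of the raised index rib, at its top: 38 mm from the axis, 118 mm over the dresser.
- lock_lever (a joint): Grey lock lever, a plate 8 mm thick, 137 mm long, hinged 66 mm from the axis and 78 mm up, reaching out along the projector's -y to a paddle 44 x 44 mm. Value in rad: 0 = up (0.36 over level), growing as it is pressed. Sprung: 3 N at the paddle, 6 N low down. A hidden catch holds it at 0.24 to 0.54, different each time; a firm stop comes about 0.04 rad later. Let go earlier, it springs back.
- lever_pad (a point): Middle of the paddle's top face, where to press: 115 mm along the lever from its hinge; 122 mm over the dresser when up, moving on an arc about the hinge as the lever goes down (27 to 62 mm down where the catch holds). Just before the catch it resists some 2 N more, then gives; about 5 mm below is the firm stop.
- bottle_a: Stout amber jar with a black cap, 64 mm across, 130 mm high, standing on the tray. Leave alone. Origin: centre of its underside.
- bottle_b: Stout amber bottle with a black cap, 64 mm across, 150 mm high, standing on the tray. Leave alone. Origin: centre of its underside.
- roll_on: Chrome lighter-shaped roll-on, 35 x 19 x 68 mm, standing on the tray. Leave alone. Origin: centre of its underside.
- coin_dish: Terracotta dish with coins, 112 mm across, 28 mm high. Leave alone. Origin: centre of its underside.
- tray: Woven rattan-look plastic tray, 270 x 190 mm, 22 mm high, fixed. Origin: centre of its underside. (A white mini bin, 200 mm high, stands on the other side, at the right, over 150 mm clear of the projector.)

How it is judged:
By the outcome, as a careful person would: the job done as asked, in the order asked, and still so for the second after the job is handed in, with the robot touching nothing.
It also fails if it takes over 58 s, if anything falls off the work surface, if the arm or the gripper's body presses on something with over 40 N, if the wrist force passes 120 N, or if a joint passes its speed limit or range.

## Working session

There is one attempt and no reset: what is moved stays moved. The work goes in short steps, Python scripts to look and compute and a tool call to move; the robot and the scene stay as the last step left them, time stands still between calls to the robot, and variables do not carry over. Pictures are saved under pics/ and viewed, at most 10 in all, crops included, and the job is handed in when it is done.

Besides the shell and the picture viewer there is one more tool, called after "Call:" as a command line: name --pt "numbers of a row" for each row, then --argument value for the rest. carry_out: Moves the arm, as the interface text tells. Its arguments: {"type":"object","properties":{"deltas":{"type":"array","items":{"type":"array","items":{"type":"number"}}}},"required":["deltas"]}

```bash
mkdir -p pics
cat > h.py <<'E'
import numpy as np, cv2
from cell import monitor, vision, ticket, env
from scipy.spatial.transform import Rotation as Ro
def f(p): return p["img"].shape[0]/2/np.tan(np.radians(p["vfov"]/2))
def ray(p,uv):
    R=np.array(p["R"]);t=np.array(p["t"]);d=np.array([(uv[0]-p["cx"])/f(p),(uv[1]-p["cy"])/f(p),1])
    return -R.T@t, R.T@d
def atz(p,uv,z):
    c,d=ray(p,uv); return c+d*(z-c[2])/d[2]
def dep(p,uv):
    c,d=ray(p,uv); return c+d*p["depth"][int(round(uv[1])),int(round(uv[0]))]
def proj(p,X):
    c=np.array(p["R"])@X+np.array(p["t"]); return c[:2]/c[2]*f(p)+[p["cx"],p["cy"]]
def save(p,n): cv2.imwrite("pics/"+n,p["img"][:,:,::-1])
E
python3 - <<'E'
from h import *
np.set_printoptions(precision=4,suppress=True)
print(monitor.read_state(), env.tcp_to_grasp)
H={"projector":0,"focus_ring":.094,"tab_end":.108,"lens_barrel":.094,"mark":.118,"lever_pad":.122,"bottle_a":0,"bottle_b":0,"roll_on":.0,"coin_dish":0,"tray":0}
for c in("top","side"):
    p=vision.capture(c); save(p,c+"0.png"); np.save(c+"0.npy",p,allow_pickle=True)
    print(c,-np.array(p["R"]).T@p["t"],p["vfov"])
    for n,z in H.items():
        for r in vision.landmark_of(p,n)[:2]:
            print(n,r["confidence"],np.array(r["at"]),atz(p,r["at"],z),dep(p,r["at"]))
E
```

```text
{'clock': 0.0, 'joints': array([68.1241, 18.3524, 89.708 , -0.0012, 72.0427, -1.1453]), 'joint_velocities': array([ 0.0216,  0.0022,  0.0421, -0.0804,  0.0354, -0.0342]), 'joint_torque': array([ -0.0022, -41.5526, -23.4162,  -0.0003,   0.0081,   0.    ]), 'tcp_pos': array([0.2034, 0.5373, 0.2305]), 'tool_rot': array([-179.897 ,   -0.0009,  159.2697]), 'contact_force': array([0.7027, 0.347 , 0.3938]), 'ft_torque': array([-0.0052, -0.0044,  0.0497]), 'grip_force': 0.0, 'opening': 0.08511091895450877} 0.0187
top [0.2371 0.0603 1.5007] 42.536106492407576
projector 0.61 [344.  199.9] [ 0.5261 -0.0137  0.    ] [ 0.5042 -0.0081  0.1137]
focus_ring 0.88 [343.  188.8] [ 0.5397 -0.0077  0.094 ] [ 0.533  -0.0062  0.1251]
focus_ring 0.38 [190.  221.7] [0.463 0.419 0.094] [0.4661 0.4239 0.0747]
tab_end 0.72 [347.9 224.3] [ 0.4369 -0.0159  0.108 ] [ 0.453 -0.022 -0.004]
lens_barrel 0.65 [349.4 190. ] [ 0.5356 -0.0255  0.094 ] [ 0.5302 -0.0239  0.1195]
lens_barrel 0.54 [345.2 223.6] [ 0.4412 -0.0093  0.094 ] [ 0.4541 -0.0137  0.0048]
mark 0.83 [331.5 195.7] [0.5164 0.0259 0.118 ] [0.5196 0.0255 0.1
[... 1231 characters left out ...]
118 ] [ 0.3588 -0.3696  0.0192]
lever_pad 0.51 [322.3 156.2] [ 0.5693 -0.1737  0.122 ] [ 0.5686 -0.1713  0.1237]
bottle_a 0.94 [258.4 302.4] [0.5785 0.4437 0.    ] [0.5617 0.4746 0.0433]
bottle_a 0.88 [287.5 312.9] [0.4834 0.4543 0.    ] [0.474  0.4763 0.0313]
bottle_b 0.94 [258.4 302.4] [0.5785 0.4437 0.    ] [0.5617 0.4746 0.0433]
bottle_b 0.88 [287.5 312.9] [0.4834 0.4543 0.    ] [0.474  0.4763 0.0313]
roll_on 0.8 [309.6 311.2] [0.4242 0.4299 0.    ] [0.4182 0.4475 0.0242]
coin_dish 0.57 [384.6 157.7] [ 0.3687 -0.4144  0.    ] [ 0.3648 -0.3858  0.0193]
tray 0.6 [286.  301.7] [0.5016 0.4174 0.    ] [0.4761 0.4767 0.0803]
tray 0.16 [257.5 300.6] [0.5836 0.4382 0.    ] [0.5657 0.4711 0.0457]
```

Run:
```python
from h import *
for c,(x,y,w,h) in {"top":(290,130,160,120),"side":(260,120,120,120)}.items():
    p=np.load(c+"0.npy",allow_pickle=True).item()
    k=4
    cv2.imwrite(f"pics/{c}crop.png",cv2.resize(p["img"][y:y+h,x:x+w,::-1],None,fx=k,fy=k,interpolation=cv2.INTER_CUBIC))
```

```text
(no output)
```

View pics/topcrop.png

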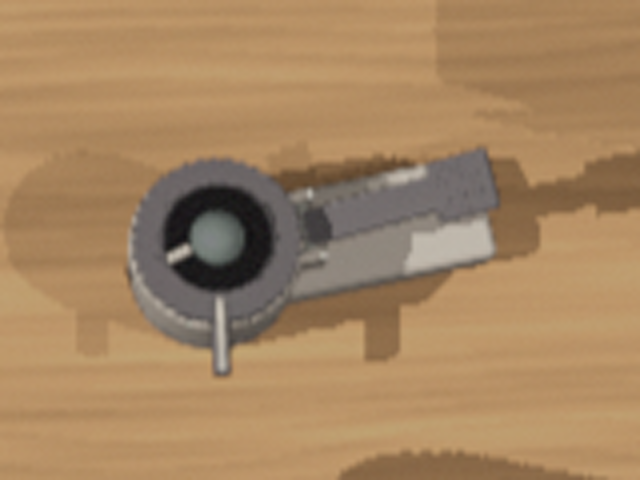

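View pics/top0.png

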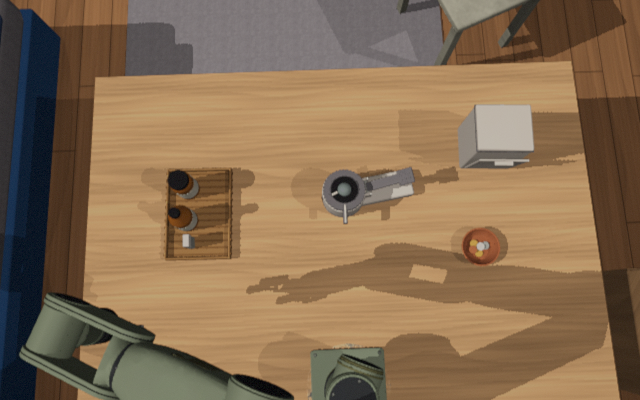

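The top crop shows the tab pointing toward the robot, from the ring centre at about (217,237) to its end at about (222,372). The rib is at about (178,254), so it points left. The lever goes right, with its paddle at about (470,180). The surroundings are clear. Next I'll measure the angles precisely.

```bash
cat > meas.py <<'E'
from h import *
np.set_printoptions(precision=4,suppress=True)
# bright low-saturation pixels -> rectified map at height z, PCA line in given annulus
def rect(p,z,c,half=.12,s=.0005):
    n=int(2*half/s); g=(np.arange(n)-n/2)*s
    X,Y=np.meshgrid(c[0]+g,c[1]+g,indexing="ij")
    P=np.stack([X,Y,np.full_like(X,z)],-1)@np.array(p["R"]).T+np.array(p["t"])
    u=(P[...,0]/P[...,2]*f(p)+p["cx"]).astype("f4");v=(P[...,1]/P[...,2]*f(p)+p["cy"]).astype("f4")
    return cv2.remap(p["img"],u,v,cv2.INTER_CUBIC),X-c[0],Y-c[1]
def line(p,z,c,r0,r1,a0,a1):
    im,X,Y=rect(p,z,c); g=im.min(-1).astype(float)
    r=np.hypot(X,Y);a=np.degrees(np.arctan2(Y,X))%360
    m=(r>r0)&(r<r1)&(a>a0)&(a<a1)
    # per-radius weighted centroid of angle
    rs=[];an=[]
    for q in np.arange(r0,r1,.001):
        k=m&(abs(r-q)<.001); w=np.clip(g[k]-np.percentile(g[k],60)-15,0,None)
        if w.max()>10: rs.append(q); an.append((a[k]*w).sum()/w.sum())
    return np.array(rs),np.array(an)
E
python3 - <<'E'
from meas import *
c0=np.array([.5375,-.0105])
ims=[]
for n in("top","side"):
    p=np.load(n+"0.npy",allow_pickle=True).item()
    for z in(.108,.117): ims.append(cv2.flip(rect(p,z,c0,.11,.0006)[0],-1)[:,:,::-1])  # up=+x,left=+y
    # dark barrel circle fit at z=.113
    im,X,Y=rect(p,.113,c0,.06); dk=((im.max(-1)<45)&(np.hypot(X,Y)<.05)).astype("u1")
    ct=max(cv2.findContours(dk,cv2.RETR_EXTERNAL,cv2.CHAIN_APPROX_NONE)[0],key=cv2.contourArea)
    (b,a),rad=cv2.minEnclosingCircle(ct); h=cv2.convexHull(ct)
    n2=im.shape[0]; e=cv2.fitEllipse(h)
    print(n,"barrel",c0+(np.array([a,b])-n2/2)*.0005,rad*.0005,"ell",c0+(np.array(e[0])[::-1]-n2/2)*.0005,np.array(e[1])*.00025)
g=np.vstack([np.hstack(ims[:2]),np.hstack(ims[2:])])
cv2.imwrite("pics/rect.png",cv2.resize(g,(600,600)))
E
```

```text
top barrel [ 0.5349 -0.0099] 0.03718599700927734 ell [ 0.5347 -0.0097] [0.0364 0.0369]Traceback (most recent call last):
  File "<stdin>", line 9, in <module>
ValueError: max() iterable argument is empty
```

Run:
```python
from meas import *
c0=np.array([.535,-.010]); ims=[]
for n in("top","side"):
    p=np.load(n+"0.npy",allow_pickle=True).item()
    for z in(.108,.117): ims.append(cv2.flip(rect(p,z,c0,.11,.0006)[0],-1)[:,:,::-1])
    im,X,Y=rect(p,.113,c0,.06)
    print(n,"gray",np.percentile(im.max(-1),[2,10,30,60]))
    r,a=line(p,.109,c0,.06,.09,150,210); print("tab",a.mean(),a[::6])
    r,a=line(p,.117,c0,.024,.037,80,150); print("rib",a.mean(),a[::3])
g=np.vstack([np.hstack(ims[:2]),np.hstack(ims[2:])])
cv2.imwrite("pics/rect.png",cv2.resize(g,(600,600)))
```

```text
top gray [ 24.  27.  94. 109.]
tab 178.0440696473812 [175.6645 176.333  178.6788 178.8082 178.911 ]
rib 111.26247689957462 [110.1666 111.0279 111.414  111.8502 111.9355]
side gray [ 58.  62.  89. 103.]
tab 181.4221738688379 [180.9237 181.4579 181.3629 181.8885 181.4962]
rib 108.03217905066609 [107.0597 107.7497 108.1882 108.4833 108.5094]
```

View pics/rect.png

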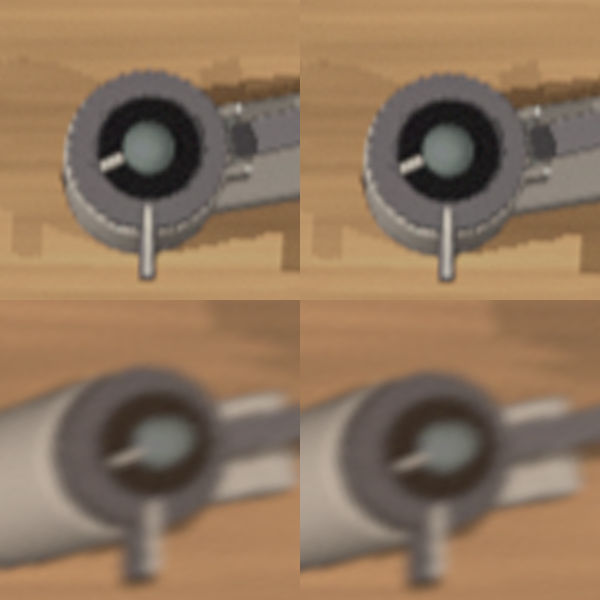

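The rectified view matches: axis at about (0.535, -0.010), tab at about 180°, rib at about 110°. I need to turn it about 70° clockwise. First I'll move above the tab.

Call:
carry_out --pt "0.4 -4.2 -4.2 0.3 0 0 -0.1" --pt "0.4 -42.4 -42.5 3.1 0 0 -0.36" --pt "0.4 -42.4 -42.5 3.1 0 0 -0.36" --pt "0.4 -42.4 -42.5 3.1 0 0 -0.36" --pt "0.4 -42.4 -42.5 3.1 0 0 -0.36" --pt "0.4 -42.4 -42.5 3.1 0 0 -0.36" --pt "0.4 -42.4 -42.5 3.1 0 0 -0.36" --pt "0.4 -42.4 -42.5 3.1 0 0 -0.36" --pt "0.4 -42.4 -42.5 3.1 0 0 -0.36" --pt "0.4 -42.4 -42.5 3.1 0 0 -0.36"

```text
clock: 2.2
tcp_pos: [0.4084, 0.0814, 0.2059]
tool_rot: [180.0, 0.1, 179.9]
contact_force: [1.8, 0.6, 0.2]
opening: 0.034
grip_force: 0.0
```

Call:
carry_out --pt "0.4 -2 -4.5 0 0 0 0" --pt "0.4 -4.2 -9.1 0.5 0 0 0" --pt "0.4 -4.2 -9.1 0.5 0 0 0"

```text
clock: 2.5
tcp_pos: [0.4517, -0.0123, 0.2003]
tool_rot: [-179.9, 0.1, 179.5]
contact_force: [-0.1, 1.2, -0.7]
opening: 0.034
grip_force: 0.0
```

Call:
carry_out --pt "0.4 0 0 0 0 0 0"

```text
clock: 2.6
tcp_pos: [0.4496, -0.0086, 0.2003]
tool_rot: [180.0, -0.0, 179.7]
contact_force: [0.6, 0.6, -0.6]
opening: 0.0334
grip_force: 0.0
```

Call:
carry_out --pt "0.4 0 0 4 0 0 0" --pt "0.4 0 0 7.5 0 0 0" --pt "0.4 0 0 9 0 0 0" --pt "0.4 0 0 10.5 0 0 0" --pt "0.4 0 0 11.5 0 0 0" --pt "0.4 0 0 11.5 0 0 0"

```text
clock: 3.2
tcp_pos: [0.4485, -0.0065, 0.0848]
tool_rot: [180.0, -0.1, -180.0]
contact_force: [-0.5, 0.5, 0.7]
opening: 0.034
grip_force: 0.0
```

```bash
cat > arc.py <<'E'
import numpy as np,sys
# arc rows: from tool pose at tab angle A (yaw=A), radius r, to A-d; tool x=(cosA,sinA), y=(sinA,-cosA)
r,tot,n=float(sys.argv[1]),float(sys.argv[2]),int(sys.argv[3])
for i in range(1,n+1):
    d=np.radians(tot*i/n)
    # position radial: tool x = outward; cw tangent = +y
    print([round(100*r*(np.cos(d)-1),2),round(100*r*np.sin(d),2),0,0,0,round(d,3)])
E
python3 arc.py .085 30 10
```

```text
[np.float64(-0.01), np.float64(0.44), 0, 0, 0, np.float64(0.052)]
[np.float64(-0.05), np.float64(0.89), 0, 0, 0, np.float64(0.105)]
[np.float64(-0.1), np.float64(1.33), 0, 0, 0, np.float64(0.157)]
[np.float64(-0.19), np.float64(1.77), 0, 0, 0, np.float64(0.209)]
[np.float64(-0.29), np.float64(2.2), 0, 0, 0, np.float64(0.262)]
[np.float64(-0.42), np.float64(2.63), 0, 0, 0, np.float64(0.314)]
[np.float64(-0.56), np.float64(3.05), 0, 0, 0, np.float64(0.367)]
[np.float64(-0.73), np.float64(3.46), 0, 0, 0, np.float64(0.419)]
[np.float64(-0.93), np.float64(3.86), 0, 0, 0, np.float64(0.471)]
[np.float64(-1.14), np.float64(4.25), 0, 0, 0, np.float64(0.524)]
```

Call:
carry_out --pt "0.4 0 0.44 0 0 0 0.052" --pt "0.4 -0.05 0.89 0 0 0 0.105" --pt "0.4 -0.1 1.33 0 0 0 0.157" --pt "0.4 -0.19 1.77 0 0 0 0.209" --pt "0.4 -0.29 2.2 0 0 0 0.262" --pt "0.4 -0.42 2.63 0 0 0 0.314" --pt "0.4 -0.56 3.05 0 0 0 0.367" --pt "0.4 -0.73 3.46 0 0 0 0.419" --pt "0.4 -0.93 3.86 0 0 0 0.471" --pt "0.4 -1.14 4.25 0 0 0 0.524"

```text
clock: 4.2
tcp_pos: [0.4616, 0.035, 0.0866]
tool_rot: [180.0, 0.1, 149.8]
contact_force: [-0.6, -2.2, -0.5]
opening: 0.0338
grip_force: 1.0
```

Call:
carry_out --pt "0.4 0 0.44 0 0 0 0.052" --pt "0.4 -0.05 0.89 0 0 0 0.105" --pt "0.4 -0.1 1.33 0 0 0 0.157" --pt "0.4 -0.19 1.77 0 0 0 0.209" --pt "0.4 -0.29 2.2 0 0 0 0.262" --pt "0.4 -0.42 2.63 0 0 0 0.314" --pt "0.4 -0.56 3.05 0 0 0 0.367" --pt "0.4 -0.73 3.46 0 0 0 0.419" --pt "0.4 -0.93 3.86 0 0 0 0.471" --pt "0.4 -1.14 4.25 0 0 0 0.524"

```text
clock: 5.2
tcp_pos: [0.4921, 0.0661, 0.0865]
tool_rot: [-180.0, 0.0, 119.8]
contact_force: [-0.9, -1.8, 0.1]
opening: 0.0344
grip_force: 1.0
```

Run:
```python
from meas import *
c0=np.array([.535,-.010]); ims=[]
for n in("top","side"):
    p=vision.capture(n); np.save(n+"1.npy",p,allow_pickle=True)
    for z in(.109,.118): ims.append(cv2.flip(rect(p,z,c0,.11,.0006)[0],-1)[:,:,::-1])
    for l in("tab_end","mark","lever_pad"): print(n,l,[(r["confidence"],r["at"],atz(p,r["at"],{"tab_end":.108,"mark":.118,"lever_pad":.122}[l])) for r in vision.landmark_of(p,l)[:1]])
g=np.vstack([np.hstack(ims[:2]),np.hstack(ims[2:])])
cv2.imwrite("pics/rect1.png",cv2.resize(g,(600,600)))
```

```text
top tab_end [(0.37, [190.8, 223.5], array([0.4557, 0.4131, 0.108 ]))]
top mark []
top lever_pad [(0.55, [408.0, 175.7], array([ 0.5638, -0.1875,  0.122 ]))]
side tab_end [(0.45, [328.8, 201.7], array([0.4757, 0.0599, 0.108 ]))]
side mark [(0.56, [317.4, 189.5], array([0.5281, 0.02  , 0.118 ]))]
side lever_pad []
```

View pics/rect1.png

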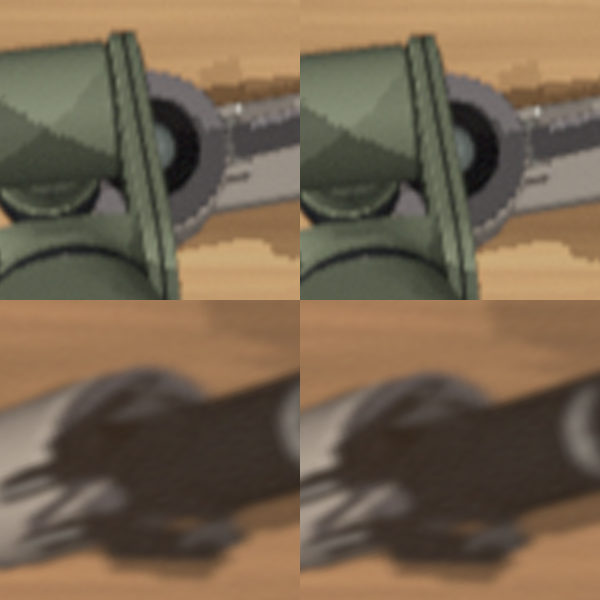

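The arm hides the tab from both cameras. I'll push 10° further, to about 117°, then back off to look.

Call:
carry_out --pt "0.4 -0.01 0.37 0 0 0 0.044" --pt "0.4 -0.03 0.74 0 0 0 0.087" --pt "0.4 -0.07 1.11 0 0 0 0.131" --pt "0.4 -0.13 1.48 0 0 0 0.175" --pt "0.4 -0.13 1.48 0 0 0 0.175" --pt "0.4 0 0.9 0 0 0 0.175" --pt "0.4 0 0.9 -5 0 0 0.175" --pt "0.4 5 0.9 -9 0 0 0.175" --pt "0.4 10 0.9 -12 0 0 0.175" --pt "0.4 15 0.9 -12 0 0 0.175"

```text
clock: 6.6
tcp_pos: [0.4361, 0.1844, 0.2053]
tool_rot: [179.6, -0.0, 109.7]
contact_force: [1.6, 0.7, -0.9]
opening: 0.0343
grip_force: 0.0
```

Call:
carry_out --pt "0.4 4 0 0 0 0 0" --pt "0.4 7 0 0 0 0 0"

```text
clock: 6.8
tcp_pos: [0.4102, 0.251, 0.203]
tool_rot: [179.9, -0.0, 109.9]
contact_force: [0.1, 0.4, 0.1]
opening: 0.0343
grip_force: 0.0
```

```bash
cat > look.py <<'E'
from meas import *
import sys
tag=sys.argv[1]; c0=np.array([.535,-.010]); ims=[]
for n in("top","side"):
    p=vision.capture(n); np.save(n+tag+".npy",p,allow_pickle=True)
    for z in(.109,.118): ims.append(cv2.flip(rect(p,z,c0,.11,.0006)[0],-1)[:,:,::-1])
    im,X,Y=rect(p,.113,c0,.06); g=im.max(-1).astype("u1"); r0=np.hypot(X,Y)<.05
    t,_=cv2.threshold(g[r0][:,None],0,255,cv2.THRESH_OTSU)
    dk=((g<min(t,62 if n=="top" else 76))&r0).astype("u1")
    ct=cv2.findContours(dk,cv2.RETR_EXTERNAL,cv2.CHAIN_APPROX_NONE)[0]
    h=cv2.convexHull(max(ct,key=cv2.contourArea)); e=cv2.fitEllipse(h)
    print(n,"barrel",c0+(np.array(e[0])[::-1]-im.shape[0]/2)*.0005,np.array(e[1])*.00025)
    for l in("tab_end","mark","lever_pad"): print(n,l,[(r["confidence"],r["at"],atz(p,r["at"],{"tab_end":.108,"mark":.118,"lever_pad":.122}[l])) for r in vision.landmark_of(p,l)[:1]])
g=np.vstack([np.hstack(ims[:2]),np.hstack(ims[2:])])
cv2.imwrite(f"pics/rect{tag}.png",cv2.resize(g,(800,800))[:600] if 0 else cv2.resize(g,(600,600)))
E
python3 look.py 2
```

```text
top barrel [ 0.5346 -0.0096] [0.0375 0.0385]
top tab_end [(0.78, [314.6, 206.0], array([0.4913, 0.0734, 0.108 ]))]
top mark [(0.76, [329.7, 194.7], array([0.5194, 0.0307, 0.118 ]))]
top lever_pad [(0.98, [408.1, 176.5], array([ 0.5615, -0.1876,  0.122 ]))]
side barrel [ 0.5299 -0.0101] [0.0445 0.049 ]
side tab_end [(0.73, [324.7, 200.1], array([0.4912, 0.0558, 0.108 ]))]
side mark [(0.5, [314.6, 190.6], array([0.5355, 0.0287, 0.118 ]))]
side lever_pad [(0.5, [321.7, 154.9], array([ 0.574 , -0.1813,  0.122 ]))]
```

View pics/rect2.png

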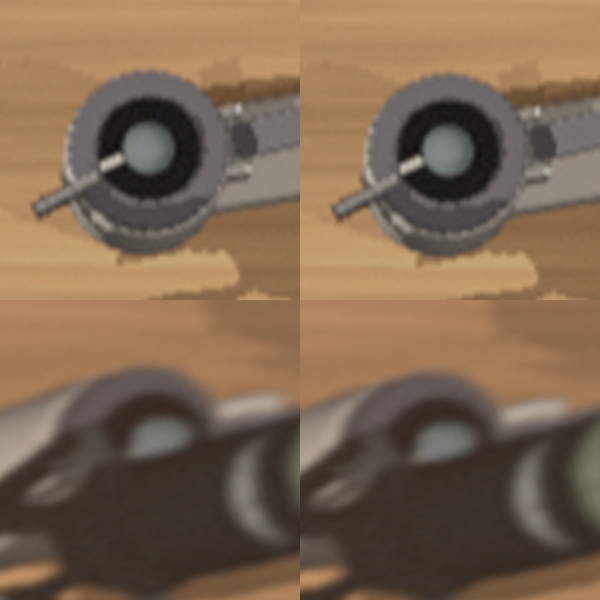

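```bash
cat > fit.py <<'E'
from meas import *
import sys
def fit(p,z,c,r0,r1,a0,a1):
    r,a=line(p,z,c,r0,r1,a0,a1); P=np.c_[r*np.cos(np.radians(a)),r*np.sin(np.radians(a))]
    vx,vy,x,y=cv2.fitLine(P.astype("f4"),cv2.DIST_HUBER,0,.001,.001).ravel()
    ang=np.degrees(np.arctan2(vy,vx))%360
    if abs(ang-a.mean())>90: ang=(ang+180)%360
    off=x*np.sin(np.radians(ang))-y*np.cos(np.radians(ang))
    return "mean %.2f dir %.2f off %.2fmm n%d"%(a.mean(),ang,off*1e3,len(r))
if __name__=="__main__":
  for tag in sys.argv[1:]:
    p=np.load(tag+".npy",allow_pickle=True).item()
    for c in ([.5346,-.0096],[.5349,-.0099]):
        c=np.array(c)
        print(tag,c,"rib",fit(p,.118,c,.024,.037,90,135),"| tab",fit(p,.1085,c,.06,.09,*((150,210) if tag[-1]=="0" else (100,135))))
E
python3 fit.py top0 top2 side0
python3 - <<'E'
from meas import *
p=np.load("top2.npy",allow_pickle=True).item()
# outer ring circle top (z .108) : edge points by depth step
im,X,Y=rect(p,.108,np.array([.535,-.01]),.11,.0004)
cv2.imwrite("pics/z2.png",cv2.resize(cv2.flip(im,-1)[200:500,60:360,::-1],(600,600)))
E
```

```text
top0 [ 0.5346 -0.0096] rib mean 111.15 dir 115.35 off 2.16mm n13 | tab mean 178.53 dir 181.30 off 2.97mm n30
top0 [ 0.5349 -0.0099] rib mean 111.43 dir 115.29 off 1.98mm n13 | tab mean 178.20 dir 182.54 off 5.00mm n30
top2 [ 0.5346 -0.0096] rib mean 111.15 dir 115.25 off 2.09mm n13 | tab mean 114.28 dir 144.94 off 37.48mm n18
top2 [ 0.5349 -0.0099] rib mean 111.43 dir 115.25 off 1.95mm n13 | tab mean 114.22 dir 144.94 off 37.59mm n19
side0 [ 0.5346 -0.0096] rib mean 107.51 dir 110.38 off 1.52mm n11 | tab mean 182.26 dir 183.35 off 1.33mm n29
side0 [ 0.5349 -0.0099] rib mean 107.91 dir 110.74 off 1.55mm n10 | tab mean 182.02 dir 183.49 off 1.81mm n29
```

View pics/z2.png

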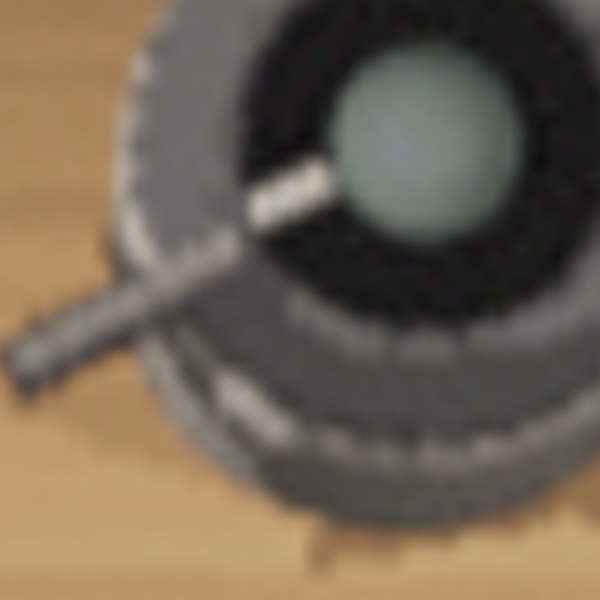

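```bash
cat > model.py <<'E'
from h import *
import sys
from scipy.optimize import minimize
S=8
def box(c,ang,r0,r1,w,z):
    a=np.radians(ang);u=np.array([np.cos(a),np.sin(a)]);v=np.array([-u[1],u[0]])
    return [np.r_[c+u*r+v*s,z] for r,s in((r0,-w/2),(r1,-w/2),(r1,w/2),(r0,w/2))]
def disc(c,r,z): return [np.r_[c+r*np.array([np.cos(t),np.sin(t)]),z] for t in np.linspace(0,2*np.pi,90)]
def layers(c,phi,th):
    rw,tw=.005,.012
    d=[(disc(c,.062,.0)+disc(c,.062,.094),1),(disc(c,.062,.094),2),(disc(c,.058,.094)+disc(c,.058,.108),3),
       (box(c,th,.05,.095,tw,.094)+box(c,th,.05,.095,tw,.108),4),(disc(c,.058,.108),5),(box(c,th,.05,.095,tw,.108),5),
       (box(c,th,.042,.095,.003,.109),6),
       (disc(c,.038,.108)+disc(c,.038,.113),7),(box(c,phi,.021,.038,rw,.113)+box(c,phi,.021,.038,rw,.118),8),(box(c,phi,.021,.038,rw,.118),8),
       (sum([disc(c,.022*np.cos(k),.113+.013*np.sin(k)) for k in np.linspace(0,1.5,6)],[]),9)]
    return d
def render(p,box_,c,phi,th):
    x,y,w,h=box_; m=np.zeros((h*S,w*S),np.uint8)
    for pts,l in layers(c,phi,th):
        q=np.array([proj(p,X) for X in pts]); q=(q-[x,y]+.5)*S-.5
        cv2.fillConvexPoly(m,np.round(cv2.convexHull(q.astype("f4"))*16).astype(int),l,shift=4)
    return np.stack([cv2.resize((m==l).astype("f4"),(w,h),interpolation=cv2.INTER_AREA) for l in range(10)],-1)
def cost(par,p,B):
    c,phi,th=par[:2],par[2],par[3]
    L=render(p,B,c,phi,th); L=cv2.GaussianBlur(L,(0,0),.5) if True else L
    A=L.reshape(-1,10); x,y,w,h=B
    I=p["img"][y:y+h,x:x+w].reshape(-1,3).astype(float)
    s=np.linalg.lstsq(A,I,rcond=None)[0]; r=np.abs(A@s-I)
    return np.minimum(r,40).mean()   # robust
def run(tag,th0,phi0=112):
    p=np.load(tag+".npy",allow_pickle=True).item(); best=None
    q=np.array([proj(p,X) for X in disc(np.array([.535,-.01]),.1,.1)])
    lo=np.floor(q.min(0)).astype(int);hi=np.ceil(q.max(0)).astype(int); B=(*lo,*(hi-lo))
    for ph in(phi0-4,phi0+3):
      for t in(th0-4,th0+3):
        s=np.array([[.535,-.01,ph,t]]+[[.535+a,-.01+b,ph+d,t+e] for a,b,d,e in((.003,0,0,0),(0,.003,0,0),(0,0,5,0),(0,0,0,5))])
        r=minimize(cost,s[0],args=(p,B),method="Nelder-Mead",options=dict(initial_simplex=s,xatol=1e-4,fatol=1e-4,maxfev=220))
        if best is None or r.fun<best.fun: best=r
    print(tag,"c %.4f %.4f rib %.2f tab %.2f diff %.2f"%(*best.x,best.x[3]-best.x[2]),"cost %.3f"%best.fun)
if __name__=="__main__":
    for a in sys.argv[1:]: t,h=a.split(":"); run(t,float(h))
E
time python3 model.py top0:180 top2:117 side0:181
```

```text
top0 c 0.5354 -0.0106 rib 111.22 tab 178.18 diff 66.95 cost 12.001
top2 c 0.5362 -0.0106 rib 112.04 tab 117.51 diff 5.47 cost 13.840
side0 c 0.5381 -0.0124 rib 111.66 tab 178.66 diff 67.00 cost 10.070
real	1m53.842s
user	5m38.581s
sys	0m0.238s
```

Call:
carry_out --pt "0.4 0 0 0 0 0 0"

```text
clock: 7.3
tcp_pos: [0.4118, 0.2485, 0.2022]
tool_rot: [-180.0, 0.0, 109.7]
contact_force: [-0.2, 0.2, 0.0]
opening: 0.034
grip_force: 0.0
```

Run:
```python
from h import *
s=monitor.read_state(); R=Ro.from_euler("xyz",s["tool_rot"],degrees=True).as_matrix()
print(s["tcp_pos"],s["tool_rot"],R.T@(np.array([.4999,.0704,.0865])-s["tcp_pos"])*100)
```

```text
[0.41177407 0.24848526 0.20216151] [-1.79998832e+02  4.21841419e-03  1.09739446e+02] [-19.73760881   2.28027453  11.56755786]
```

Call:
carry_out --pt "0.4 -5 0.6 0 0 0 0" --pt "0.4 -10 1.2 0 0 0 0" --pt "0.4 -15 1.8 0 0 0 0" --pt "0.4 -19.7 2.3 0 0 0 0" --pt "0.4 -19.7 2.3 0 0 0 0" --pt "0.4 -19.7 2.3 4 0 0 0" --pt "0.4 -19.7 2.3 8 0 0 0" --pt "0.4 -19.7 2.3 10 0 0 0" --pt "0.4 -19.7 2.3 11.5 0 0 0" --pt "0.4 -19.7 2.3 11.5 0 0 0"

```text
clock: 8.3
tcp_pos: [0.498, 0.0718, 0.0852]
tool_rot: [-179.7, -0.1, 109.8]
contact_force: [-0.9, 0.1, -1.2]
opening: 0.0345
grip_force: 0.0
```

Call:
carry_out --pt "0.4 0 0 0 0 0 0"

```text
clock: 8.4
tcp_pos: [0.5, 0.072, 0.0875]
tool_rot: [180.0, -0.0, 109.8]
contact_force: [0.7, 0.3, 0.1]
opening: 0.0343
grip_force: 0.0
```

Call:
carry_out --pt "0.4 0 0.4 0 0 0 0.03" --pt "0.4 0 0.8 0 0 0 0.06" --pt "0.4 0 1.1 0 0 0 0.08" --pt "0.4 -0.05 1.3 0 0 0 0.1" --pt "0.4 -0.05 1.49 0 0 0 0.1" --pt "0.4 -0.05 1.49 0 0 0 0.1" --pt "0.4 0 0.7 0 0 0 0.1" --pt "0.4 0 0.7 -5 0 0 0.1" --pt "0.4 4 0.7 -9 0 0 0.1" --pt "0.4 9 0.7 -12 0 0 0.1"

```text
clock: 9.4
tcp_pos: [0.4812, 0.147, 0.2019]
tool_rot: [179.7, 0.0, 103.9]
contact_force: [0.5, 0.9, -0.7]
opening: 0.0343
grip_force: 0.0
```

Call:
carry_out --pt "0.4 5 -1 0 0 0 0" --pt "0.4 10 -3 -2 0 0 0" --pt "0.4 14 -5 -4 0 0 0" --pt "0.4 14 -5 -4 0 0 0"

```text
clock: 9.8
tcp_pos: [0.396, 0.2741, 0.2417]
tool_rot: [179.7, -0.2, 104.4]
contact_force: [0.7, -0.7, 0.3]
opening: 0.0341
grip_force: 0.0
```

```bash
python3 look.py 3; python3 model.py top3:112
```

```text
top barrel [ 0.5343 -0.0096] [0.0379 0.0385]
top tab_end [(0.79, [313.4, 203.1], array([0.4995, 0.0764, 0.108 ]))]
top mark [(0.74, [328.6, 194.9], array([0.5189, 0.0338, 0.118 ]))]
top lever_pad [(0.73, [406.2, 175.8], array([ 0.5637, -0.1825,  0.122 ]))]
side barrel [ 0.5296 -0.0098] [0.0444 0.0487]
side tab_end [(0.58, [321.8, 203.4], array([0.4955, 0.0754, 0.108 ]))]
side mark [(0.54, [318.9, 186.2], array([0.5287, 0.0008, 0.118 ]))]
side lever_pad [(0.45, [323.3, 154.1], array([ 0.5698, -0.1882,  0.122 ]))]
top3 c 0.5352 -0.0105 rib 110.09 tab 110.79 diff 0.70 cost 13.700
```

View pics/rect3.png

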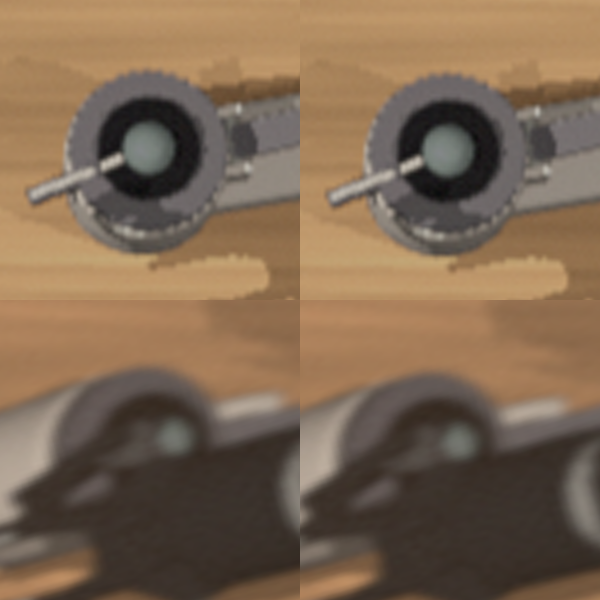

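The tab is now collinear with the rib to within about 1°. Next, the lever: axis about (0.536, -0.011), pad about (0.563, -0.184), which gives 0.175 m from the axis against 0.174 expected. I'll move above it with the fingers shut.

Call:
carry_out --pt "0 -4.8 0.5 0 0 0 0.1" --pt "0 -9.6 1 0 0 0 0.1" --pt "0 -14.4 1.5 0.5 0 0 0.1" --pt "0 -19.2 2 1 0 0 0.1" --pt "0 -24 2.5 1 0 0 0.1" --pt "0 -28.8 3 1 0 0 0.1" --pt "0 -33.6 3.5 2 0 0 0.1" --pt "0 -38.4 4 4 0 0 0.1" --pt "0 -43.5 4.5 6 0 0 0.1" --pt "0 -48.4 4.8 7 0 0 0.1"

```text
clock: 11.2
tcp_pos: [0.5592, -0.1829, 0.1689]
tool_rot: [-179.9, -0.1, 98.3]
contact_force: [1.1, 0.3, 1.3]
opening: 0.0
grip_force: 0.0
```

Call:
carry_out --pt "0 0 0 0 0 0 0" --pt "0 0 0 0 0 0 0"

```text
clock: 11.4
tcp_pos: [0.5592, -0.1818, 0.1697]
tool_rot: [-179.9, -0.1, 98.2]
contact_force: [0.1, -0.7, -0.1]
opening: -0.0001
grip_force: 0.0
```

```bash
python3 look.py 4; python3 model.py side4:111
python3 - <<'E'
from h import *
s=monitor.read_state(); R=Ro.from_euler("xyz",s["tool_rot"],degrees=True).as_matrix()
print(s["tcp_pos"],s["tool_rot"],s["contact_force"],R.T@(np.array([.5627,-.1834,.13])-s["tcp_pos"])*100)
E
```

```text
top barrel [ 0.5349 -0.0101] [0.0371 0.0381]
top tab_end [(0.68, [314.0, 203.9], array([0.4972, 0.0748, 0.108 ]))]
top mark [(0.67, [329.9, 193.7], array([0.5222, 0.03  , 0.118 ]))]
top lever_pad [(0.7, [407.1, 174.3], array([ 0.5679, -0.1853,  0.122 ]))]
side barrel [ 0.5377 -0.0089] [0.0377 0.0421]
side tab_end []
side mark [(0.68, [317.0, 191.4], array([0.5263, 0.0305, 0.118 ]))]
side lever_pad [(0.77, [319.5, 156.1], array([ 0.5795, -0.1712,  0.122 ]))]
side4 c 0.5388 -0.0132 rib 112.28 tab 112.02 diff -0.26 cost 9.931
[ 0.55987243 -0.17938062  0.17148446] [1.79953943e+02 1.53384364e-02 9.84377915e+01] [-0.38352437  1.08341208 -0.35277614] [-0.43796759  0.2173831   4.14873936]
```

The side view also confirms the alignment (-0.3°). Now I'll press the lever slowly.

Call:
carry_out --pt "0 -0.3 0.25 1.5 0 0 0" --pt "0 -0.3 0.25 3 0 0 0" --pt "0 -0.3 0.25 4 0 0 0" --pt "0 -0.4 0.25 5 0 0 0" --pt "0 -0.5 0.25 5.8 0 0 0" --pt "0 -0.6 0.25 6.4 0 0 0" --pt "0 -0.65 0.25 6.8 0 0 0" --pt "0 -0.7 0.25 7.0 0 0 0" --pt "0 -0.7 0.25 7.0 0 0 0" --pt "0 -0.7 0.25 7.0 0 0 0"

```text
clock: 12.8
tcp_pos: [0.5641, -0.1878, 0.102]
tool_rot: [179.9, 0.1, 98.4]
contact_force: [-1.1, -2.8, 6.4]
opening: 0.0001
grip_force: 2.7
```

Call:
carry_out --pt "0 0 0 0.1 0 0 0" --pt "0 0 0 0.2 0 0 0"

```text
clock: 13.0
tcp_pos: [0.5642, -0.1881, 0.1005]
tool_rot: [179.9, 0.2, 98.4]
contact_force: [-1.9, -2.6, 9.7]
opening: -0.0001
grip_force: 4.7
```

Call:
carry_out --pt "0 -0.02 0 0.1 0 0 0" --pt "0 -0.02 0 0.2 0 0 0"

```text
clock: 13.2
tcp_pos: [0.5643, -0.1884, 0.0986]
tool_rot: [179.8, 0.2, 98.4]
contact_force: [-1.4, -4.0, 9.3]
opening: 0.0001
grip_force: 4.6
```

Call:
carry_out --pt "0 -0.02 0 0.1 0 0 0" --pt "0 -0.02 0 0.15 0 0 0"

```text
clock: 13.4
tcp_pos: [0.5643, -0.1886, 0.0971]
tool_rot: [179.8, 0.2, 98.4]
contact_force: [-0.8, -3.9, 7.8]
opening: -0.0003
grip_force: 3.5
```

Call:
carry_out --pt "0 -0.02 0 0.1 0 0 0" --pt "0 -0.02 0 0.15 0 0 0"

```text
clock: 13.6
tcp_pos: [0.5644, -0.1888, 0.0956]
tool_rot: [179.8, 0.2, 98.4]
contact_force: [-1.6, -4.4, 10.3]
opening: -0.0
grip_force: 4.6
```

Call:
carry_out --pt "0 -0.02 0 0.15 0 0 0" --pt "0 -0.02 0 0.15 0 0 0"

```text
clock: 13.8
tcp_pos: [0.5644, -0.1891, 0.094]
tool_rot: [179.8, 0.2, 98.4]
contact_force: [-2.1, -4.3, 7.2]
opening: 0.0003
grip_force: 3.2
```

Call:
carry_out --pt "0 0 0 0 0 0 0"

```text
clock: 13.9
tcp_pos: [0.5644, -0.1891, 0.0938]
tool_rot: [179.9, 0.2, 98.4]
contact_force: [-1.6, -4.7, 7.0]
opening: -0.0002
grip_force: 3.0
```

Call:
carry_out --pt "0 -0.02 0 0.15 0 0 0" --pt "0 -0.02 0 0.15 0 0 0"

```text
clock: 14.1
tcp_pos: [0.5644, -0.1893, 0.0925]
tool_rot: [179.8, 0.2, 98.4]
contact_force: [-2.3, -4.6, 8.4]
opening: 0.0001
grip_force: 4.2
```

Call:
carry_out --pt "0 0 0 0 0 0 0"

```text
clock: 14.2
tcp_pos: [0.5644, -0.1893, 0.0926]
tool_rot: [179.8, 0.2, 98.4]
contact_force: [-1.4, -4.6, 8.9]
opening: -0.0003
grip_force: 4.1
```

Call:
carry_out --pt "0 0 0 -0.4 0 0 0" --pt "0 0 0 -0.8 0 0 0" --pt "0 0 0 -0.8 0 0 0"

```text
clock: 14.5
tcp_pos: [0.5641, -0.1881, 0.1]
tool_rot: [179.9, 0.0, 98.4]
contact_force: [-0.6, -1.0, 7.5]
opening: 0.0001
grip_force: 3.6
```

Call:
carry_out --pt "0 0 0 0 0 0 0"

```text
clock: 14.6
tcp_pos: [0.5641, -0.1881, 0.1]
tool_rot: [179.9, 0.1, 98.4]
contact_force: [-0.8, -2.0, 8.4]
opening: -0.0001
grip_force: 3.8
```

It isn't caught yet, because the lever still pushes back after a small lift. I'll carry on downward in small steps.

Call:
carry_out --pt "0 -0.05 0 0.4 0 0 0" --pt "0 -0.1 0 0.75 0 0 0" --pt "0 -0.1 0 0.85 0 0 0" --pt "0 -0.1 0 0.95 0 0 0" --pt "0 -0.1 0 0.95 0 0 0"

```text
clock: 15.1
tcp_pos: [0.5644, -0.1894, 0.0903]
tool_rot: [179.9, 0.1, 98.4]
contact_force: [-0.4, -2.6, 6.0]
opening: 0.0003
grip_force: 2.8
```

Call:
carry_out --pt "0 -0.02 0 0.1 0 0 0" --pt "0 -0.02 0 0.2 0 0 0" --pt "0 -0.02 0 0.2 0 0 0"

```text
clock: 15.4
tcp_pos: [0.5642, -0.1894, 0.0878]
tool_rot: [179.9, 0.1, 98.4]
contact_force: [1.1, -3.1, 3.5]
opening: 0.0003
grip_force: 1.9
```

Call:
carry_out --pt "0 -0.02 0 0.1 0 0 0" --pt "0 -0.02 0 0.2 0 0 0" --pt "0 -0.02 0 0.2 0 0 0"

```text
clock: 15.7
tcp_pos: [0.5642, -0.1895, 0.0856]
tool_rot: [179.9, 0.0, 98.4]
contact_force: [1.6, -3.9, 4.6]
opening: 0.0002
grip_force: 2.2
```

Call:
carry_out --pt "0 0 0 -0.4 0 0 0" --pt "0 0 0 -0.8 0 0 0" --pt "0 0 0 -0.8 0 0 0"

```text
clock: 16.0
tcp_pos: [0.5635, -0.1883, 0.0942]
tool_rot: [180.0, -0.1, 98.3]
contact_force: [-0.8, 1.4, 7.5]
opening: 0.0003
grip_force: 3.9
```

Call:
carry_out --pt "0 0 0 0 0 0 0"

```text
clock: 16.1
tcp_pos: [0.5636, -0.1883, 0.0943]
tool_rot: [180.0, -0.1, 98.4]
contact_force: [0.5, 1.4, 6.6]
opening: 0.0002
grip_force: 4.1
```

Call:
carry_out --pt "0 0 0 0.4 0 0 0" --pt "0 0 0 0.7 0 0 0" --pt "0 0 0 0.85 0 0 0" --pt "0 0 0 0.95 0 0 0" --pt "0 0 0 0.95 0 0 0"

```text
clock: 16.6
tcp_pos: [0.5637, -0.1891, 0.084]
tool_rot: [180.0, -0.0, 98.4]
contact_force: [0.4, -1.5, 4.3]
opening: 0.0001
grip_force: 2.2
```

Call:
carry_out --pt "0 0 0 0.1 0 0 0" --pt "0 0 0 0.2 0 0 0" --pt "0 0 0 0.2 0 0 0"

```text
clock: 16.9
tcp_pos: [0.5636, -0.1891, 0.0817]
tool_rot: [-180.0, -0.0, 98.4]
contact_force: [1.4, -1.2, 2.2]
opening: 0.0005
grip_force: 1.2
```

Call:
carry_out --pt "0 0 0 0.1 0 0 0" --pt "0 0 0 0.2 0 0 0" --pt "0 0 0 0.2 0 0 0"

```text
clock: 17.2
tcp_pos: [0.5635, -0.1891, 0.0797]
tool_rot: [-180.0, -0.0, 98.4]
contact_force: [1.1, -0.6, 3.9]
opening: 0.0002
grip_force: 1.8
```

Call:
carry_out --pt "0 0 0 0.1 0 0 0" --pt "0 0 0 0.2 0 0 0" --pt "0 0 0 0.2 0 0 0"

```text
clock: 17.5
tcp_pos: [0.5635, -0.1891, 0.0777]
tool_rot: [-180.0, -0.0, 98.4]
contact_force: [0.8, -1.2, 2.8]
opening: -0.0
grip_force: 1.5
```

Call:
carry_out --pt "0 0 0 0.1 0 0 0" --pt "0 0 0 0.2 0 0 0" --pt "0 0 0 0.2 0 0 0"

```text
clock: 17.8
tcp_pos: [0.5636, -0.189, 0.0757]
tool_rot: [-180.0, -0.0, 98.4]
contact_force: [0.3, -1.0, 2.7]
opening: 0.0
grip_force: 1.7
```

Call:
carry_out --pt "0 0 0 0.1 0 0 0" --pt "0 0 0 0.2 0 0 0" --pt "0 0 0 0.2 0 0 0"

```text
clock: 18.1
tcp_pos: [0.5636, -0.189, 0.074]
tool_rot: [-180.0, -0.0, 98.4]
contact_force: [-0.7, -0.6, 6.0]
opening: 0.0001
grip_force: 2.8
```

Call:
carry_out --pt "0 0 0 0.1 0 0 0" --pt "0 0 0 0.2 0 0 0" --pt "0 0 0 0.2 0 0 0"

```text
clock: 18.4
tcp_pos: [0.5636, -0.189, 0.0721]
tool_rot: [180.0, -0.0, 98.4]
contact_force: [-0.5, -0.3, 6.0]
opening: -0.0002
grip_force: 2.9
```

Call:
carry_out --pt "0 0 0 0.1 0 0 0" --pt "0 0 0 0.2 0 0 0" --pt "0 0 0 0.2 0 0 0"

```text
clock: 18.7
tcp_pos: [0.5636, -0.1889, 0.0701]
tool_rot: [180.0, -0.0, 98.4]
contact_force: [0.0, 0.3, 5.7]
opening: -0.0002
grip_force: 3.0
```

Call:
carry_out --pt "0 0 0 0 0 0 0"

```text
clock: 18.8
tcp_pos: [0.5636, -0.1889, 0.0702]
tool_rot: [-180.0, -0.0, 98.4]
contact_force: [-0.4, 0.5, 5.1]
opening: 0.0004
grip_force: 3.0
```

Call:
carry_out --pt "0 0 0 0.1 0 0 0" --pt "0 0 0 0.2 0 0 0" --pt "0 0 0 0.2 0 0 0"

```text
clock: 19.1
tcp_pos: [0.5636, -0.1888, 0.0689]
tool_rot: [180.0, -0.0, 98.4]
contact_force: [-1.6, 0.7, 11.0]
opening: 0.0003
grip_force: 5.0
```

Call:
carry_out --pt "0 0 0 0.1 0 0 0" --pt "0 0 0 0.15 0 0 0" --pt "0 0 0 0.15 0 0 0"

```text
clock: 19.4
tcp_pos: [0.5637, -0.1887, 0.0681]
tool_rot: [180.0, -0.0, 98.4]
contact_force: [-2.4, 1.7, 14.3]
opening: -0.0
grip_force: 6.9
```

The force is climbing steeply to 14 N, which is the firm stop, so the catch must be passed. I'll back off and check.

Call:
carry_out --pt "0 0 0 -0.3 0 0 0" --pt "0 0 0 -0.8 0 0 0" --pt "0 0 0 -1.2 0 0 0" --pt "0 0 0 -1.2 0 0 0"

```text
clock: 19.8
tcp_pos: [0.5631, -0.1888, 0.0782]
tool_rot: [-179.9, -0.1, 98.4]
contact_force: [-0.4, -0.2, -0.1]
opening: 0.0001
grip_force: 0.0
```

Call:
carry_out --pt "0 0 0 0 0 0 0"

```text
clock: 19.9
tcp_pos: [0.5629, -0.1888, 0.0777]
tool_rot: [-179.9, -0.1, 98.4]
contact_force: [0.6, -0.2, 0.5]
opening: -0.0
grip_force: 0.0
```

Contact force is zero, so the lever stays down. I'll raise clear to the right and recheck the alignment and lever.

Call:
carry_out --pt "0 0 0 -4 0 0 0" --pt "0 0 0 -8 0 0 0" --pt "0 0 0 -12 0 0 0" --pt "0 -3 -4 -15 0 0 0" --pt "0 -6 -8 -16 0 0 0" --pt "0 -8 -12 -16 0 0 0" --pt "0 -9 -16 -16 0 0 0" --pt "0 -9 -16 -16 0 0 0"

```text
clock: 20.7
tcp_pos: [0.4139, -0.3027, 0.238]
tool_rot: [-179.8, -0.1, 98.1]
contact_force: [1.0, -0.3, 0.1]
opening: -0.0
grip_force: 0.0
```

```bash
python3 look.py 5; python3 model.py top5:111 side5:111
python3 - <<'E'
from h import *
u=np.array([.153,-.988,0])
for t in("top","side"):
    p=np.load(t+"5.npy",allow_pickle=True).item()
    for s in(.165,.175,.185):
        X=np.r_[.536,-.011,.07]+u*s; print(t,s,dep(p,proj(p,X)))
    cv2.imwrite(f"pics/{t}5.png",cv2.resize(p["img"][120:270,260:460,::-1],None,fx=4,fy=4,interpolation=cv2.INTER_CUBIC))
E
```

```text
top barrel [ 0.5345 -0.0104] [0.0374 0.0387]
top tab_end [(0.75, [311.2, 202.9], array([0.5003, 0.0824, 0.108 ]))]
top mark [(0.69, [329.8, 195.4], array([0.5174, 0.0305, 0.118 ]))]
top lever_pad [(0.75, [404.0, 178.3], array([ 0.5569, -0.1759,  0.122 ]))]
side barrel [ 0.5364 -0.0085] [0.0382 0.0423]
side tab_end [(0.62, [321.7, 203.3], array([0.496, 0.075, 0.108]))]
side mark [(0.8, [315.6, 189.0], array([0.5349, 0.0192, 0.118 ]))]
side lever_pad [(0.66, [322.4, 164.5], array([ 0.5533, -0.1221,  0.122 ]))]
top5 c 0.5348 -0.0111 rib 109.43 tab 110.40 diff 0.97 cost 13.737
side5 c 0.5378 -0.0129 rib 111.65 tab 111.41 diff -0.24 cost 9.733
top 0.165 [ 0.55989174 -0.17304203  0.07597219]
top 0.175 [0.23706528 0.06025701 1.50066751]
top 0.185 [ 0.5633603  -0.19304663  0.07413016]
side 0.165 [ 0.56017547 -0.17037103  0.07270162]
side 0.175 [ 0.5605879  -0.17641375  0.0755043 ]
side 0.185 [ 0.56201429 -0.18591369  0.07574399]
```

View pics/top5.png

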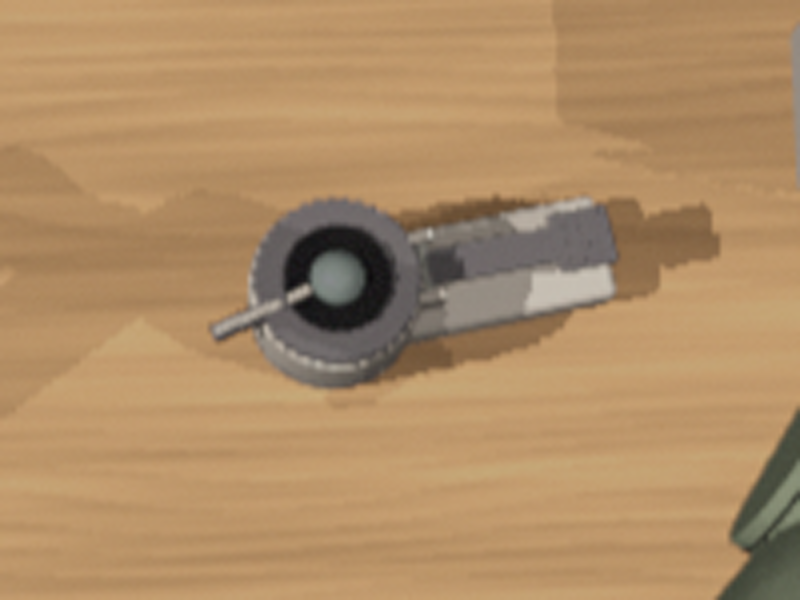

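The picture shows the tab, from about (215,330) to (270,305), running straight on into the rib at about (300,292). The lever is down, with its paddle at about (585,235) and 75 mm high, and the arm is clear. I'll hand in.

```bash
python3 -c "
from cell import ticket; print(ticket.finish_job())"
```

```text
the job is handed in; nothing more can be done
None
```

The job is handed in: the focus tab lines up with the index mark to within about 1° in both cameras, the lever is caught and stays down by itself (pressed to 14 N at most by the wrist readings), and the arm is clear of everything, at about 21 s of the 58 s allowed.

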